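Post the parcels and hang up the empty post basket

ROBOT

A 6-joint arm with a two-finger parallel gripper is mounted at the origin on the work surface. World frame = base frame: x ahead of the robot, y to its left, z up, the work surface at z = 0. Lengths are in m, angles in rad, forces in N, time in s.
With the tool pointing down it reaches from about 0.275 to 0.825 m from the base axis. Payload 4.9 kg.
Tool frame: the origin (TCP) lies midway between the tips of the shut fingers; the grasp point (between the pads) lies 19 mm behind it; z points along the fingers, y is the line along which they close (so a half turn about z gives the same grasp; the last joint's range is limited). The gripper opens to 85 mm and grips with 20 to 120 N. Pads are 22 mm wide; open, the fingers measure 114 mm over their backs; the gripper's body (76 mm by 85 mm) begins 54 mm behind the grasp point. The pads swing forward as they close: fully open they stand 13 mm farther back than shut.
Start: joints at [-1.426, 0.326, -0.193, 1.052, 0, 1.437], TCP at [0.151, -0.529, 0.231] pointing down, gripper open.
Joint ranges: [-2.65, 2.65], [-0.97, 1.79], [-1.3, 1.35], [-1.93, 2.1], [-1.47, 1.37], [-3.14, 3.14]. Speed limits (rad/s): [2.57, 2.57, 3.14, 3.14, 3.14, 3.14].

INTERFACE

Orientations are given as a rotation vector (axis times angle).
In Python, from bench import robot, vision, ticket gives the robot as it stands. The module is installed in compiled form; this text tells all that it offers.
- The arm moves only by the tool drive_tool, never from a script. Its argument "increments" is a list of rows, each a list of 7 numbers: the shift along the tool's x, y, z in mm, then the turn, a rotation vector about the tool's x, y, z in rad, then the closure in counts, from 0 (fully open) to 255 (shut). A call has exactly 10 rows; each row shifts and turns the commanded pose from where the row before left it, along the tool's axes as they then stand; what a row does not reach is not made up. A row lasts 1/10 s, in which the tool goes at most 50 mm and 8.59 degrees, less where a joint would pass 70% of its speed; a pose out of reach is approached as far as the arm can. A call is refused whole if a number of a shift passes 50 or a number of a turn 0.15, either way. A call with a gripper value outside its range is refused whole. The fingers move at their own pace and stop on an object; the grip force is fixed at half the most. Time passes only in rows, so rows that do not move let the fingers close, or fill a call up. It gives the time, the measured TCP pose, the force, the opening and the grip force at its end, in the units of the state.
- robot.sense(): the state, without advancing time (a new reading comes with each control period).
- vision.grab_frame(name): name is "side" or "top" or "wrist"; returns a dict with "image" (420x560x3 uint8, blue, green, red), "intrinsics" (3x3 intrinsics, pixels), "R" (3x3) and "t" (3): a world point X has camera coordinates R X + t; the wrist camera has in their place "hand_eye" (4x4, takes a point from camera to tool coordinates, whose origin is the TCP and whose axes are the flange's). Camera axes: x right, y down, z forward; pixel columns grow to the right and rows downward; lengths in m; the calibration is good to about 2 mm. A picture is of the moment at which its call begins: read the wrist's pose just before it. There is no depth.
- ticket.close_job(): hands the job in; it is judged then, once.
The state is a dict: "time_s": time; "qpos": joint angles; "qvel": joint speeds; "effort": joint torques, N m; "position": TCP position; "tool_rot": TCP orientation; "force": force on the tool from outside, world axes, zero at the start; "wrist_torque": the same for the moment, N m; "grip_width": finger opening in m; "grip_force": force on a finger pad.
Only numpy, scipy, OpenCV 4.12 (cv2) and the standard library are available. Lean on these libraries where they do the work, as an engineer would, in place of code of your own. Each camera call takes 0.05 s, during which the arm holds its last target. There are 200 camera calls.

TASK

Send off today's post: take the parcel out of the grey post basket and gather the others lying on the desk, and push every brown parcel down through the two sprung flaps of the wooden drop box so that it drops inside and the flaps close again. Then hang the empty basket by its crook on the upper bar of the brass stand, the basket on the robot's side of the bars, easing its off-centre weight down so that it does not drop or swing off, and leave it hanging still. Do not knock the stapler or the ink jar about.

Things in the scene. Friction and masses are not known exactly. Their poses are not given: they have to be found in the camera images.
- dropbox: plywood drop box, fixed, 200 (x) x 210 (y) x 220 mm high, hollow; origin at the centre of its underside, z up. Its top has a centred opening 130 (x) x 160 mm (y), closed by two aluminium flaps that meet on its middle line (along y). The hollow holds all parcels. It stands left or right on the desk.
- dropbox_mouth (a point): centre of the drop box's opening, level with its top, 220 mm above the desk. A parcel held level near its top by its 54 mm sides, length along the box's y and centred, is through when its underside is 56 mm below this point, and drops in when let go. Keep the fingertips less than 50 mm below the top: farther down, the flaps' free edges can catch the gripper on its way out
- flap_front (a joint): angle of the 63 mm wide flap hinged on the -x edge of the opening, rad: 0 shut (upper face 3 mm below the box's top), grows as it swings down, stop at 1.55. A light spring shuts it (0.045 N m at 0, 0.06 N m fully open); pushing a parcel through takes a few newtons; one that sticks between the flaps can be pressed on from above
- flap_back (a joint): the same for the flap hinged on the +x edge of the opening
- stand: hanging stand, fixed, wooden foot 100 x 230 x 14 mm; origin on the desk below the upper bar, z up, bars along y, front -x. Upper bar: brass, 10 mm thick, axis 210 mm up, 210 mm long between posts 12 mm thick. Lower rest bar: 10 mm thick, axis 120 mm up, 3 mm nearer the front; the hung basket's back leans on it. It stands left or right, across from the drop box.
- rail_mid (a point): middle of the upper bar's axis, 210 mm above the desk
- basket: grey metal post basket, loose, 0.35 kg: tray 130 (x) x 140 (y) x 45 mm, walls 5 mm; origin at the centre of its underside, z up. Its back (x = 65 to 71 mm) rises as a 60 mm wide strap to z = 146 and bends to +x into a crook 50 mm wide, open below: gap for the bar x = 71 to 93, lip x = 93 to 99 down to z = 118 mm. Weight about 40 mm in front of the grip. Hung, it tips by 0.1 rad.
- basket_grip (a point): point to hold on the wooden grip of the basket: a block 12 mm thick (basket x), 50 mm wide (y), from z = 146 to 191 mm above the basket's underside; this point is at x = 68, y = 0, z = 174 mm in the basket's frame
- basket_crook (a point): inside of the crook: middle of the gap, underside of the top plate (basket frame x = 82, y = 0, z = 140 mm); it rests on the upper bar when hung
- parcel0: sealed plain brown cardboard parcel, a rigid box 110 x 54 x 36 mm, about 0.28 kg; origin at its centre, x along the 110 mm side, y along the 54 mm side, z along the 36 mm side. Lies flat in the basket (floor 5 mm above the basket's underside), length along the basket's y.
- parcel1: sealed plain brown cardboard parcel, a rigid box 110 x 54 x 36 mm, about 0.28 kg; origin at its centre, x along the 110 mm side, y along the 54 mm side, z along the 36 mm side. Lies flat on the desk, if present today (else the state gives None).
- parcel2: sealed plain brown cardboard parcel, a rigid box 110 x 54 x 36 mm, about 0.28 kg; origin at its centre, x along the 110 mm side, y along the 54 mm side, z along the 36 mm side. Lies flat on the desk, if present today (else the state gives None).
- parcel3: sealed plain brown cardboard parcel, a rigid box 110 x 54 x 36 mm, about 0.28 kg; origin at its centre, x along the 110 mm side, y along the 54 mm side, z along the 36 mm side. Lies flat on the desk, if present today (else the state gives None).
- stapler: black desk stapler, 110 x 34 x 42 mm, lying among the parcels; leave it alone. Origin at the underside
- inkbottle: small glass ink jar, 34 mm across, 50 mm high, at the basket's left; leave it alone. Origin at the underside

How it is judged:
By the outcome, as a careful person would: the job done as asked, in the order asked, and still so for the second after the job is handed in, with the robot touching nothing.
Of parcel1, parcel2, parcel3 only 2 to 3 are there at a start; the rules pass over those that are not, and their reading is None.
At some moment in a run one of parcel1, parcel2, parcel3 may be knocked a few centimetres aside while the robot is not near it.
It also fails if it takes over 200 s, if anything falls off the work surface, if the arm or the gripper's body presses on something with over 40 N, if the wrist force passes 120 N, or if a joint passes its speed limit or range.

## Working session

There is one attempt and no reset: what is moved stays moved. The work goes in short steps, Python scripts to look and compute and a tool call to move; the robot and the scene stay as the last step left them, time stands still between calls to the robot, and variables do not carry over. Pictures are saved under pics/ and viewed, at most 14 in all, crops included, and the job is handed in when it is done.

Besides the shell and the picture viewer there is one more tool, called after "Call:" as name(argument=value, ...), one argument or row to a line, values as JSON. drive_tool: Moves the arm, as the interface text tells. Its arguments: {"type":"object","properties":{"increments":{"type":"array","items":{"type":"array","items":{"type":"number"}}}},"required":["increments"]}

```bash
mkdir -p pics
cat > h.py <<'E'
import numpy as np, cv2
from scipy.spatial.transform import Rotation as Ro
from bench import robot, vision, ticket
def grab(name, fn=None, crop=None, scale=1):
    s=robot.sense(); f=vision.grab_frame(name)
    K=np.array(f["intrinsics"])
    if name=="wrist":
        T=np.eye(4);T[:3,:3]=Ro.from_rotvec(s["tool_rot"]).as_matrix();T[:3,3]=s["position"]
        W=T@np.array(f["hand_eye"]); R=W[:3,:3].T; t=-R@W[:3,3]
    else: R=np.array(f["R"]);t=np.array(f["t"])
    if fn:
        im=f["image"]
        if crop: x0,y0,x1,y1=crop; im=im[y0:y1,x0:x1]
        if scale!=1: im=cv2.resize(im,None,fx=scale,fy=scale,interpolation=cv2.INTER_CUBIC)
        cv2.imwrite("pics/"+fn,im)
        np.savez("pics/"+fn+".npz",K=K,R=R,t=t,im=f["image"])
    return f["image"],K,R,t
def load(fn):
    d=np.load("pics/"+fn+".npz"); return d["im"],d["K"],d["R"],d["t"]
def px2w(uv,z,C):
    K,R,t=C[-3:]; o=-R.T@t; d=R.T@np.linalg.inv(K)@np.array([uv[0],uv[1],1.]); return o+d*(z-o[2])/d[2]
def proj(X,C):
    K,R,t=C[-3:]; p=K@(R@np.array(X)+t); return p[:2]/p[2]
E
python3 - <<'E'
from h import *
s=robot.sense(); print({k:np.round(v,3) for k,v in s.items()})
print(np.round(Ro.from_rotvec(s["tool_rot"]).as_matrix(),3))
for n in("top","side","wrist"):
    C=grab(n,n+"0.png",scale=1.4); print(n,np.round(-C[2].T@C[3],3))
E
```

```text
{'time_s': np.float64(0.0), 'qpos': array([-1.426,  0.327, -0.194,  1.052,  0.   ,  1.437]), 'qvel': array([-0.   , -0.001, -0.   ,  0.   , -0.   ,  0.001]), 'effort': array([ 1.0000e-03, -4.4340e+01,  2.6244e+01,  1.6000e-02,  0.0000e+00,
       -0.0000e+00]), 'position': array([ 0.151, -0.528,  0.231]), 'tool_rot': array([-3.109, -0.436,  0.   ]), 'force': array([ 0.485,  1.053, -0.803]), 'wrist_torque': array([-0.004,  0.006,  0.006]), 'grip_force': np.float64(0.0), 'grip_width': np.float64(0.086)}
[[ 0.961  0.275 -0.   ]
 [ 0.275 -0.961  0.002]
 [ 0.    -0.002 -1.   ]]
top [ 0.462 -0.015  1.336]
side [0.226 0.508 0.78 ]
wrist [ 0.228 -0.506  0.373]
```

View pics/top0.png

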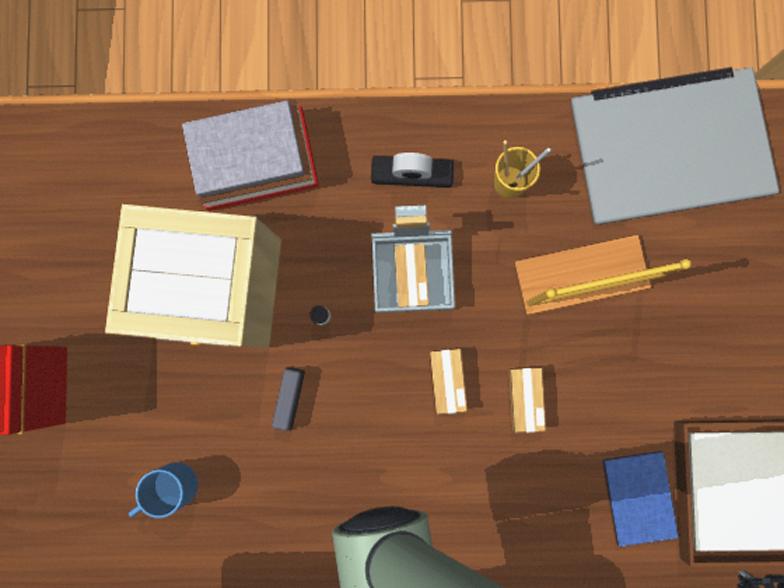

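View pics/side0.png

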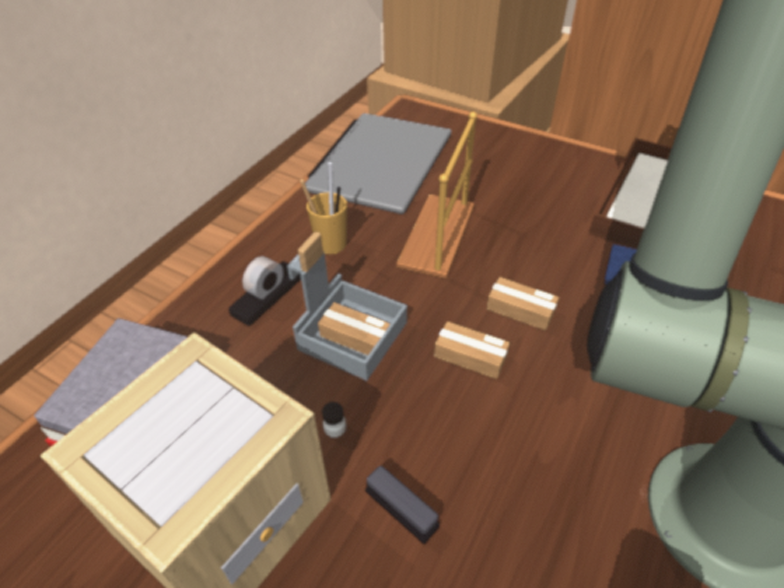

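Run:
```python
from h import *
im=load("top0.png")[0]
def crop(x0,y0,x1,y1,s,fn):
    cv2.imwrite("pics/"+fn,cv2.resize(im[y0:y1,x0:x1],None,fx=s,fy=s,interpolation=cv2.INTER_CUBIC))
crop(70,140,230,255,5,"cA.png")
crop(250,140,510,320,3,"cB.png")
```

```text
(no output)
```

View pics/cA.png

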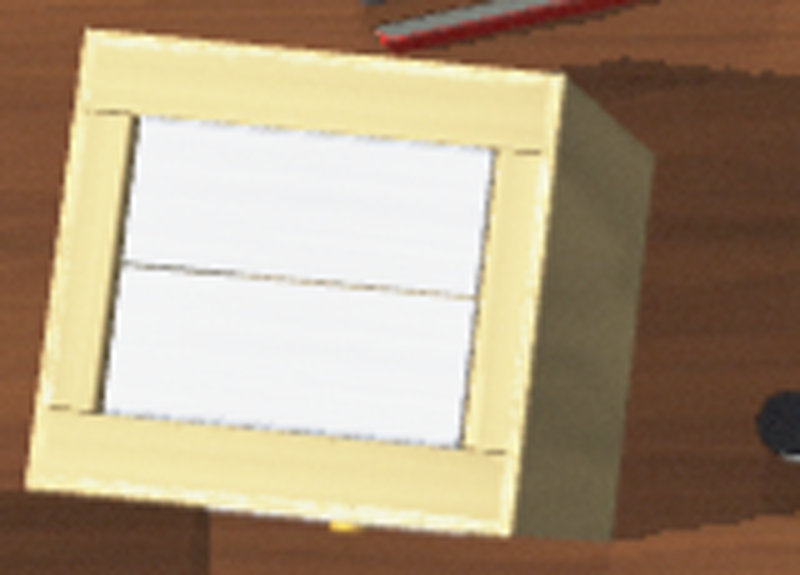

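View pics/cB.png

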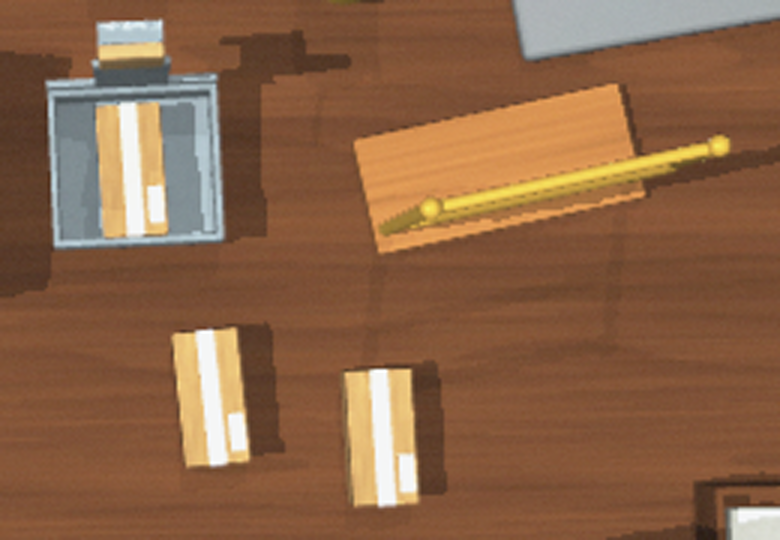

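Run:
```python
from h import *
C=load("top0.png"); print(np.round(C[2],3))
A=lambda p:(70+p[0]/5-.4,140+p[1]/5-.4); B=lambda p:(250+p[0]/3-.33,140+p[1]/3-.33)
def q(n,f,pts,z):
    W=np.array([px2w(f(p),z,C) for p in pts])[:,:2]; c=W.mean(0)
    e=[(W[1]-W[0]+W[2]-W[3])/2,(W[3]-W[0]+W[2]-W[1])/2]
    print(n,np.round(c*1000,1),[(round(np.linalg.norm(v)*1000,1),round(np.degrees(np.arctan2(v[1],v[0])),1)) for v in e])
q("box",A,[(88,30),(565,75),(513,535),(28,490)],.22)
q("open",A,[(135,115),(495,150),(460,445),(103,412)],.218)
q("P1",B,[(172,334),(237,327),(249,461),(187,467)],.036)
q("P2",B,[(343,371),(411,368),(418,502),(353,507)],.036)
q("P0",B,[(96,104),(159,102),(167,235),(103,237)],.041)
q("basket",B,[(46,84),(215,74),(223,241),(55,247)],.045)
q("foot",B,[(355,142),(618,85),(645,195),(380,253)],.014)
q("grip",B,[(98,45),(163,45),(163,60),(98,60)],.191)
a=px2w(B((432,207)),.215,C);b=px2w(B((720,146)),.215,C);print(a,b,(a+b)/2,np.linalg.norm(a-b),np.degrees(np.arctan2(*(a-b)[1::-1])))
# side check
S=load("side0.png")
for X in [(*a[:2],.215),(*b[:2],.215)]: print(proj(X,S)*1.4)
```

```text
[[-0.015 -1.    -0.017]
 [-0.996  0.017 -0.083]
 [ 0.083  0.016 -0.996]]
box [594.4 338.5] [(np.float64(209.6), np.float64(-96.3)), (np.float64(200.1), np.float64(173.6))]
open [595.1 339.2] [(np.float64(156.5), np.float64(-96.4)), (np.float64(128.9), np.float64(174.1))]
P1 [419.2 -77.3] [(np.float64(52.4), np.float64(-85.0)), (np.float64(109.4), np.float64(-175.4))]
P2 [ 384.8 -215.4] [(np.float64(54.4), np.float64(-87.4)), (np.float64(109.6), np.float64(-178.1))]
P0 [607.7 -14.8] [(np.float64(52.6), np.float64(-89.2)), (np.float64(111.0), np.float64(-177.7))]
basket [614.  -17.7] [(np.float64(139.3), np.float64(-88.3)), (np.float64(137.3), np.float64(-178.0))]
foot [ 606.  -324.8] [(np.float64(227.6), np.float64(-78.6)), (np.float64(95.7), np.float64(-168.9))]
grip [677.3 -15.7] [(np.float64(47.9), np.float64(-91.1)), (np.float64(11.2), np.float64(179.0))]
[ 0.55730777 -0.22881096  0.215     ] [ 0.59748382 -0.43487365  0.215     ] [ 0.5773958  -0.33184231  0.215     ] 0.20994271995848326 101.03255489136228
[442.11091457 178.49314413]
[471.89504563 116.01565092]
```

View pics/wrist0.png

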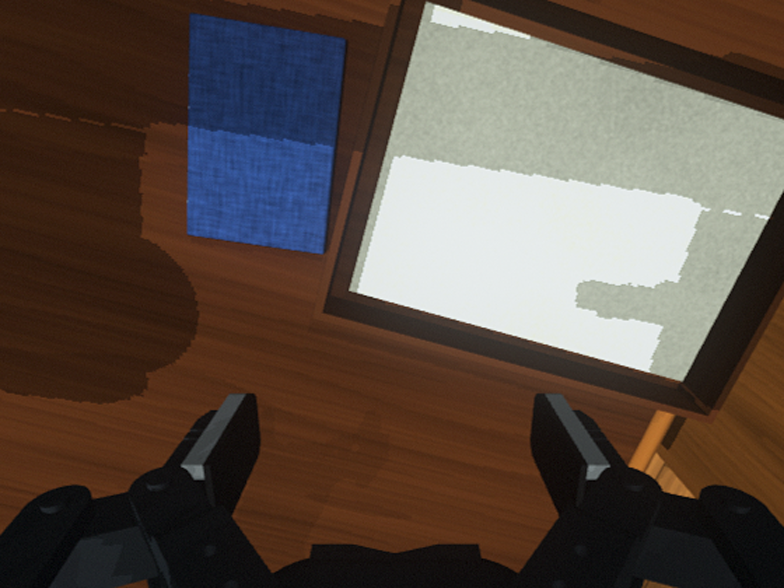

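The top view shows the drop box at left (centre crop A about 297,280), the basket with parcel (crop B 135,165), two desk parcels (crop B 210,398 and 380,437), the stand at right (bar crop B 432,207–720,146). The wrist view shows only a paper tray and a blue book.

Call:
drive_tool(
  increments=[
    [0, 0, -4, 0, 0, -0.145, 0],
    [0, 0, -4, 0, 0, -0.145, 0],
    [0, 0, -4, 0, 0, -0.145, 0],
    [0, 0, -4, 0, 0, -0.145, 0],
    [0, 0, -4, 0, 0, -0.145, 0],
    [0, 0, -4, 0, 0, -0.145, 0],
    [0, 0, -4, 0, 0, -0.145, 0],
    [0, 0, -4, 0, 0, -0.145, 0],
    [0, 0, -4, 0, 0, -0.145, 0],
    [0, 0, -4, 0, 0, -0.145, 0],
  ],
)

```text
time_s: 1.15
position: [0.1513, -0.5285, 0.2711]
tool_rot: [-2.032, -2.395, -0.001]
force: [-0.1, -0.2, -0.6]
grip_width: 0.0853
grip_force: 0.0
```

Call:
drive_tool(
  increments=[
    [0, 0, -4, 0, 0, -0.145, 0],
    [0, 0, -4, 0, 0, -0.145, 0],
    [0, 0, -4, 0, 0, -0.145, 0],
    [0, 0, -4, 0, 0, -0.145, 0],
    [0, 0, -4, 0, 0, -0.145, 0],
    [0, 0, -4, 0, 0, -0.145, 0],
    [0, 0, -4, 0, 0, -0.145, 0],
    [0, 0, -4, 0, 0, -0.145, 0],
    [0, 0, -4, 0, 0, -0.145, 0],
    [0, 0, -4, 0, 0, -0.145, 0],
  ],
)

```text
time_s: 2.15
position: [0.1513, -0.5286, 0.3111]
tool_rot: [0.068, -3.141, -0.001]
force: [-0.7, -0.1, -0.4]
grip_width: 0.0853
grip_force: 0.0
```

```bash
cat >> h.py <<'E'
def to(x,y,z,th_deg,pitch=0):
    """pitch: extra turn; prints mm shift in current tool axes (after turning) and turn about tool axes"""
    s=robot.sense(); R=Ro.from_rotvec(s["tool_rot"]); th=np.radians(th_deg)
    Rt=Ro.from_matrix([[np.cos(th),np.sin(th),0],[np.sin(th),-np.cos(th),0],[0,0,-1]])
    d=np.array([x,y,z])-s["position"]
    print("t",round(float(s["time_s"]),1),"pos",np.round(s["position"]*1000,1),"F",np.round(s["force"],1),"grip",round(s["grip_width"]*1000,1),round(float(s["grip_force"]),1))
    print(" turn",np.round((R.inv()*Rt).as_rotvec(),3),"shift now",np.round(R.inv().apply(d)*1000,1),"shift after turn",np.round(Rt.inv().apply(d)*1000,1))
E
python3 - <<'E'
from h import *
to(.6075,-.015,.29,182.3)
E
```

```text
t 2.1 pos [ 151.3 -528.6  311.1] F [-0.7 -0.1 -0.4] grip 85.3 0.0
 turn [ 0.001 -0.     0.003] shift now [-477.9  493.4   21.4] shift after turn [-476.4  494.8   21.1]
```

Call:
drive_tool(
  increments=[
    [-24, 25, 0, 0, 0, 0, 0],
    [-24, 25, 0, 0, 0, 0, 0],
    [-24, 25, 0, 0, 0, 0, 0],
    [-24, 25, 0, 0, 0, 0, 0],
    [-24, 25, 0, 0, 0, 0, 0],
    [-24, 25, 0, 0, 0, 0, 0],
    [-24, 25, 0, 0, 0, 0, 0],
    [-24, 25, 0, 0, 0, 0, 0],
    [-24, 25, 0, 0, 0, 0, 0],
    [-24, 25, 0, 0, 0, 0, 0],
  ],
)

```text
time_s: 3.15
position: [0.3826, -0.2687, 0.3111]
tool_rot: [0.058, -3.141, -0.0]
force: [0.6, -1.0, 0.8]
grip_width: 0.0853
grip_force: 0.0
```

Call:
drive_tool(
  increments=[
    [-24, 25, 0, 0, 0, 0, 0],
    [-24, 25, 0, 0, 0, 0, 0],
    [-24, 25, 0, 0, 0, 0, 0],
    [-24, 25, 0, 0, 0, 0, 0],
    [-24, 25, 0, 0, 0, 0, 0],
    [-24, 25, 0, 0, 0, 0, 0],
    [-24, 25, 0, 0, 0, 0, 0],
    [-24, 25, 0, 0, 0, 0, 0],
    [-24, 25, 0, 0, 0, 0, 0],
    [0, 0, 0, 0, 0, 0, 0],
  ],
)

```text
time_s: 4.15
position: [0.5911, -0.0341, 0.3103]
tool_rot: [0.065, -3.141, -0.002]
force: [0.6, 0.4, 0.3]
grip_width: 0.0853
grip_force: 0.0
```

Run:
```python
from h import *
to(.6075,-.015,.12,182.3)
a=grab("top","top1.png")[0]; b=grab("wrist","w1.png")[0]
cv2.imwrite("pics/tw1.png",cv2.resize(np.hstack([a,b]),(800,300),interpolation=cv2.INTER_AREA))
```

```text
t 4.2 pos [591.1 -34.1 310.3] F [0.6 0.4 0.3] grip 85.3 0.0
 turn [ 0.001 -0.     0.001] shift now [-17.2  18.2 190.3] shift after turn [-17.1  18.5 190.3]
```

View pics/tw1.png

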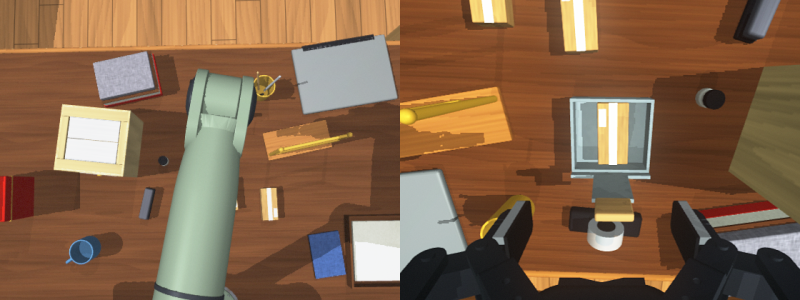

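Run:
```python
from h import *
C=load("w1.png")
im=C[0][120:260,220:380]; hsv=cv2.cvtColor(im,cv2.COLOR_BGR2HSV)
for p in [(598.5,103),(628,101),(628.5,163),(598.5,165)]: print(np.round(px2w(((p[0]-400)*1.4,p[1]*1.4),.041,C)*1000))
for p in [(571,99),(655,99),(650,177),(571,175)]: print('rim',np.round(px2w(((p[0]-400)*1.4,p[1]*1.4),.045,C)*1000))
```

```text
[554. -42.  41.]
[548.   8.  41.]
[658.  17.  41.]
[664. -38.  41.]
rim [549. -87.  45.]
rim [543.  51.  45.]
rim [682.  57.  45.]
rim [684. -87.  45.]
```

Call:
drive_tool(
  increments=[
    [-17, 18.5, 0, 0, 0, 0.001, 35],
    [0, 0, 40, 0, 0, 0, 35],
    [0, 0, 40, 0, 0, 0, 35],
    [0, 0, 40, 0, 0, 0, 35],
    [0, 0, 40, 0, 0, 0, 35],
    [0, 0, 40, 0, 0, 0, 35],
    [0, 0, 30, 0, 0, 0, 35],
    [0, 0, 20, 0, 0, 0, 35],
    [0, 0, 0, 0, 0, 0, 35],
    [0, 0, 0, 0, 0, 0, 35],
  ],
)

```text
time_s: 5.25
position: [0.6053, -0.0189, 0.0618]
tool_rot: [0.055, -3.141, 0.0]
force: [-0.2, -0.3, -0.8]
grip_width: 0.0736
grip_force: 0.0
```

Run:
```python
from h import *
to(.6075,-.015,.013,182.3)
grab("wrist","w2.png",scale=1.0)
```

```text
t 5.2 pos [605.3 -18.9  61.8] F [-0.2 -0.3 -0.8] grip 73.6 0.0
 turn [-0.    -0.    -0.005] shift now [-2.4  3.8 48.8] shift after turn [-2.4  3.8 48.8]
```

View pics/w2.png

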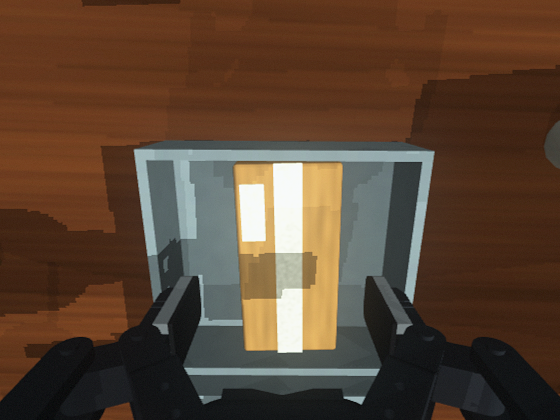

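Run:
```python
from h import *
C=load("w2.png")
W=np.array([px2w(p,.041,C)*1000 for p in [(235,163),(342,163),(337,350),(246,352)]]);print(np.round(W),W.mean(0))
```

```text
[[553. -43.  41.]
 [551.   8.  41.]
 [660.  15.  41.]
 [663. -38.  41.]] [606.47977584 -14.40204225  41.        ]
```

Call:
drive_tool(
  increments=[
    [-1, 4.5, 0, 0, 0, -0.012, 35],
    [0, 0, 25, 0, 0, 0, 35],
    [0, 0, 24, 0, 0, 0, 35],
    [0, 0, 0, 0, 0, 0, 35],
    [0, 0, 0, 0, 0, 0, 130],
    [0, 0, 0, 0, 0, 0, 130],
    [0, 0, 0, 0, 0, 0, 130],
    [0, 0, 0, 0, 0, 0, 130],
    [0, 0, 0, 0, 0, 0, 130],
    [0, 0, 0, 0, 0, 0, 130],
  ],
)

```text
time_s: 6.3
position: [0.6081, -0.0137, 0.0142]
tool_rot: [-0.076, 3.137, -0.001]
force: [-1.2, 0.5, 6.8]
grip_width: 0.0528
grip_force: 66.0
```

Run:
```python
from h import *
to(.6075,-.015,.29,263.7)
```

```text
t 6.3 pos [608.1 -13.7  14.2] F [-1.2  0.5  6.8] grip 52.8 66.0
 turn [-0.003  0.002 -1.412] shift now [  -0.3   -1.5 -275.8] shift after turn [   1.4    0.4 -275.8]
```

Call:
drive_tool(
  increments=[
    [0, 0, -15, 0, 0, 0, 130],
    [0, 0, -30, 0, 0, 0, 130],
    [0, 0, -35, 0, 0, 0, 130],
    [0, 0, -35, 0, 0, 0, 130],
    [0, 0, -30, 0, 0, -0.14, 130],
    [0, 0, -30, 0, 0, -0.14, 130],
    [0, 0, -30, 0, 0, -0.14, 130],
    [0, 0, -30, 0, 0, -0.14, 130],
    [0, 0, -30, 0, 0, -0.14, 130],
    [0, 0, -15, 0, 0, -0.14, 130],
  ],
)

```text
time_s: 7.3
position: [0.6072, -0.0135, 0.2955]
tool_rot: [-1.357, 2.83, -0.003]
force: [0.7, -0.2, -1.7]
grip_width: 0.0528
grip_force: 64.8
```

Call:
drive_tool(
  increments=[
    [0, 0, 0, 0, 0, -0.143, 130],
    [0, 0, 0, 0, 0, -0.143, 130],
    [0, 0, 0, 0, 0, -0.143, 130],
    [0, 0, 0, 0, 0, -0.143, 130],
    [-35, 5.2, 0, 0, 0, 0, 130],
    [-35, 5.2, 0, 0, 0, 0, 130],
    [-35, 5.2, 0, 0, 0, 0, 130],
    [-35, 5.2, 0, 0, 0, 0, 130],
    [-35, 5.2, 0, 0, 0, 0, 130],
    [-35, 5.2, 0, 0, 0, 0, 130],
  ],
)

```text
time_s: 8.3
position: [0.5981, 0.2001, 0.2923]
tool_rot: [2.095, -2.341, -0.001]
force: [0.2, -0.3, -3.2]
grip_width: 0.0533
grip_force: 64.8
```

Call:
drive_tool(
  increments=[
    [-35, 5.2, 0, 0, 0, 0, 130],
    [-35, 5.2, 0, 0, 0, 0, 130],
    [-35, 5.2, 0, 0, 0, 0, 130],
    [-30, 5.2, 0, 0, 0, 0, 130],
    [0, 0, 0, 0, 0, 0, 130],
    [0, 0, 0, 0, 0, 0, 130],
    [0, 0, 0, 0, 0, 0, 130],
    [0, 0, 0, 0, 0, 0, 130],
    [0, 0, 0, 0, 0, 0, 130],
    [0, 0, 0, 0, 0, 0, 130],
  ],
)

```text
time_s: 9.3
position: [0.5932, 0.3344, 0.2925]
tool_rot: [-2.094, 2.342, -0.0]
force: [0.4, 0.4, -2.7]
grip_width: 0.0528
grip_force: 64.8
```

Run:
```python
from h import *
to(.595,.339,.25,263.7)
a=grab("wrist","w3.png")[0]; b=grab("top","top2.png")[0]; c=grab("side","s2.png")[0]
cv2.imwrite("pics/tw2.png",np.hstack([cv2.resize(a,None,fx=.7,fy=.7,interpolation=cv2.INTER_AREA),cv2.resize(b[120:414,30:422],None,fx=1,fy=1)]))
```

```text
t 9.3 pos [593.2 334.4 292.5] F [ 0.4  0.4 -2.7] grip 52.8 64.8
 turn [-0.     0.    -0.002] shift now [-4.8 -1.3 42.5] shift after turn [-4.8 -1.3 42.5]
```

View pics/tw2.png

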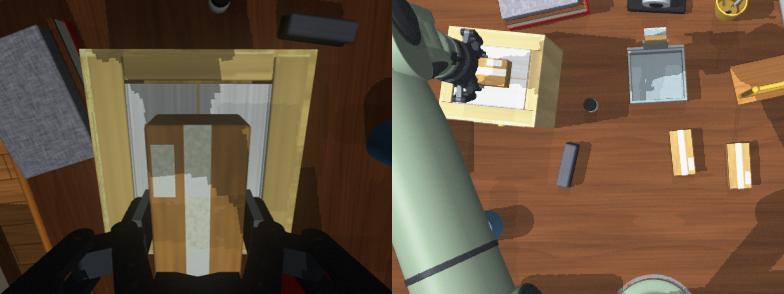

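Call:
drive_tool(
  increments=[
    [-5, -1.3, 20, 0, 0, 0, 130],
    [0, 0, 20, 0, 0, 0, 130],
    [0, 0, 15, 0, 0, 0, 130],
    [0, 0, 12, 0, 0, 0, 130],
    [0, 0, 12, 0, 0, 0, 130],
    [0, 0, 12, 0, 0, 0, 130],
    [0, 0, 12, 0, 0, 0, 130],
    [0, 0, 12, 0, 0, 0, 130],
    [0, 0, 9, 0, 0, 0, 130],
    [0, 0, 0, 0, 0, 0, 130],
  ],
)

```text
time_s: 10.45
position: [0.5938, 0.3396, 0.1662]
tool_rot: [2.093, -2.339, -0.002]
force: [0.5, 0.3, -3.0]
grip_width: 0.0528
grip_force: 66.9
```

Run:
```python
from h import *
to(.595,.339,.169,263.7)
```

```text
t 10.4 pos [593.8 339.6 166.2] F [ 0.5  0.3 -3. ] grip 52.8 66.9
 turn [ 0.003 -0.001 -0.001] shift now [ 0.4 -1.2 -2.8] shift after turn [ 0.4 -1.3 -2.8]
```

Call:
drive_tool(
  increments=[
    [0, 0, -3, 0, 0, 0, 130],
    [0, 0, 0, 0, 0, 0, 60],
    [0, 0, 0, 0, 0, 0, 60],
    [0, 0, 0, 0, 0, 0, 55],
    [0, 0, 0, 0, 0, 0, 55],
    [0, 0, 0, 0, 0, 0, 55],
    [0, 0, -10, 0, 0, 0, 55],
    [0, 0, -10, 0, 0, 0, 55],
    [0, 0, -15, 0, 0, 0, 55],
    [0, 0, -15, 0, 0, 0, 55],
  ],
)

```text
time_s: 11.45
position: [0.5948, 0.3399, 0.2226]
tool_rot: [-2.095, 2.341, -0.0]
force: [0.4, 0.7, 0.3]
grip_width: 0.0669
grip_force: 0.0
```

Call:
drive_tool(
  increments=[
    [0, 0, -20, 0, 0, 0, 55],
    [0, 0, -30, 0, 0, 0, 35],
    [0, 0, -30, 0, 0, 0, 35],
    [0, 0, 0, 0, 0, 0.145, 35],
    [0, 0, 0, 0, 0, 0.145, 35],
    [0, 0, 0, 0, 0, 0.145, 35],
    [0, 0, 0, 0, 0, 0.145, 35],
    [0, 0, 0, 0, 0, 0.145, 35],
    [0, 0, 0, 0, 0, 0.145, 35],
    [0, 0, 0, 0, 0, 0.145, 35],
  ],
)

```text
time_s: 12.45
position: [0.5948, 0.3399, 0.3023]
tool_rot: [-0.684, 3.065, 0.0]
force: [0.1, 0.6, -1.0]
grip_width: 0.0735
grip_force: 0.0
```

Run:
```python
from h import *
to(.419,-.077,.29,184.6)
grab("wrist","w4.png"); grab("side","s4.png",crop=(0,190,300,420),scale=2)
```

```text
t 12.4 pos [594.8 339.9 302.3] F [ 0.1  0.6 -1. ] grip 73.5 0.0
 turn [0.    0.001 0.359] shift now [ 336.4 -302.6   12.1] shift after turn [ 208.7 -401.5   12.3]
```

View pics/s4.png

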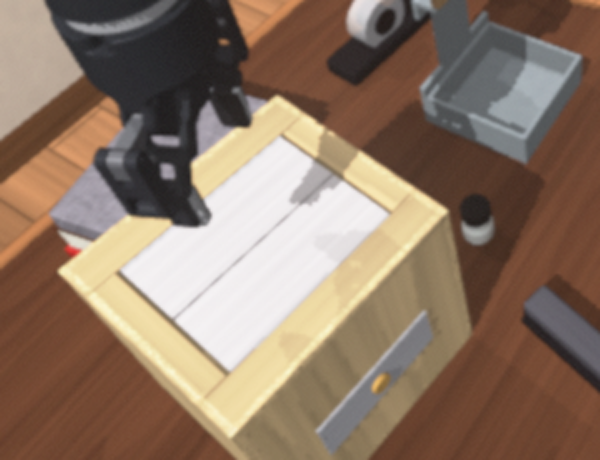

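Call:
drive_tool(
  increments=[
    [0, 0, 0, 0, 0, 0.12, 35],
    [0, 0, 0, 0, 0, 0.12, 35],
    [0, 0, 0, 0, 0, 0.119, 35],
    [21, -40, 0, 0, 0, 0, 35],
    [21, -40, 0, 0, 0, 0, 35],
    [21, -40, 0, 0, 0, 0, 35],
    [21, -40, 0, 0, 0, 0, 35],
    [21, -40, 0, 0, 0, 0, 35],
    [21, -40, 0, 0, 0, 0, 35],
    [21, -40, 0, 0, 0, 0, 35],
  ],
)

```text
time_s: 13.55
position: [0.4716, 0.0469, 0.3021]
tool_rot: [-0.142, 3.137, -0.001]
force: [1.5, -1.2, 0.9]
grip_width: 0.0736
grip_force: 0.0
```

Call:
drive_tool(
  increments=[
    [21, -40, 0, 0, 0, 0, 35],
    [21, -40, 0, 0, 0, 0, 35],
    [20, -40, 0, 0, 0, 0, 35],
    [0, 0, 25, 0, 0, 0, 35],
    [0, 0, 25, 0, 0, 0, 35],
    [0, 0, 25, 0, 0, 0, 35],
    [0, 0, 25, 0, 0, 0, 35],
    [0, 0, 0, 0, 0, 0, 35],
    [0, 0, 0, 0, 0, 0, 35],
    [0, 0, 0, 0, 0, 0, 35],
  ],
)

```text
time_s: 14.55
position: [0.422, -0.0768, 0.2028]
tool_rot: [-0.137, 3.136, -0.001]
force: [-0.2, -0.2, -0.1]
grip_width: 0.0733
grip_force: 0.0
```

```bash
cat >> h.py <<'E'
def parcels(C,z=.036):
    im=C[0]; m=((im[...,2]>165)&(im[...,1]>115)).astype(np.uint8)*255
    m=cv2.morphologyEx(m,cv2.MORPH_CLOSE,np.ones((5,5)))
    for c in cv2.findContours(m,cv2.RETR_EXTERNAL,cv2.CHAIN_APPROX_NONE)[0]:
        if cv2.contourArea(c)<300: continue
        W=np.array([px2w(p[0],z,C)[:2]*1000 for p in c]).astype(np.float32)
        (cx,cy),(w,h),a=cv2.minAreaRect(W)
        if w>h: w,h=h,w; a+=90
        print(" blob",round(cx,1),round(cy,1),"size",round(h,1),round(w,1),"len angle",round((a+90+90)%180-90,1),"px",c[:,0].min(0),c[:,0].max(0))
E
python3 - <<'E'
from h import *
to(.419,-.077,.1,184.6)
parcels(grab("wrist","w5.png")); parcels(load("top0.png")); print('now');parcels(grab("top"))
E
```

```text
t 14.6 pos [422.  -76.8 202.8] F [-0.2 -0.2 -0.1] grip 73.3 0.0
 turn [-0.001  0.002  0.007] shift now [  3.2   0.2 102.8] shift after turn [3.000e+00 1.000e-01 1.028e+02]
 blob 601.5 -32.4 size 111.7 100.3 len angle -87.7 px [257 314] [363 388]
 blob 595.9 -302.3 size 155.1 72.9 len angle -81.8 px [  0 300] [125 361]
 blob 573.0 -279.3 size 152.1 74.9 len angle -78.7 px [  0 278] [149 343]
 blob 418.2 -76.9 size 110.4 53.1 len angle 4.8 px [253 130] [312 245]
 blob 383.6 -215.3 size 110.2 53.5 len angle 1.8 px [95 73] [164 199]
 blob 118.1 82.1 size 96.1 52.9 len angle -17.7 px [248 382] [273 419]
 blob 222.6 -574.5 size 199.4 158.6 len angle -0.8 px [494 309] [559 393]
 blob 384.4 -215.6 size 110.2 53.4 len angle 2.0 px [365 263] [389 308]
 blob 418.6 -76.7 size 111.0 53.1 len angle 5.1 px [307 249] [332 295]
 blob 611.7 -356.5 size 302.1 96.8 len angle -78.7 px [368 168] [492 223]
 blob 616.9 -17.5 size 139.1 137.6 len angle -88.5 px [266 165] [323 221]
 blob 620.8 397.8 size 250.1 246.2 len angle -6.5 px [ 75 146] [182 247]
 blob 797.8 -209.6 size 78.0 77.0 len angle 88.5 px [354 105] [385 135]
 blob 913.3 19.3 size 1430.3 407.2 len angle 88.6 px [0 0] [559 157]
now
 blob 222.6 -573.9 size 199.4 159.8 len angle -0.8 px [493 309] [559 393]
 blob 337.3 -120.9 size 178.8 170.6 len angle 69.0 px [293 261] [372 346]
 blob 611.8 -356.9 size 303.5 97.2 len angle -78.6 px [368 168] [493 224]
 blob 639.3 -16.8 size 186.1 140.2 len angle 2.3 px [266 147] [324 222]
 blob 619.9 398.0 size 252.3 246.9 len angle -6.5 px [ 75 145] [182 247]
 blob 800.2 -214.5 size 89.9 85.8 len angle 77.6 px [354 100] [392 135]
 blob 913.3 19.3 size 1430.3 407.3 len angle 88.6 px [0 0] [559 157]
```

Call:
drive_tool(
  increments=[
    [3.7, 0, 35, 0, 0, 0, 35],
    [0, 0, 35, 0, 0, 0, 35],
    [0, 0, 35, 0, 0, 0, 35],
    [0, 0, 35, 0, 0, 0, 35],
    [0, 0, 30, 0, 0, 0, 35],
    [0, 0, 24, 0, 0, 0, 35],
    [0, 0, 0, 0, 0, 0, 35],
    [0, 0, 0, 0, 0, 0, 130],
    [0, 0, 0, 0, 0, 0, 130],
    [0, 0, 0, 0, 0, 0, 130],
  ],
)

```text
time_s: 15.65
position: [0.4186, -0.0773, 0.0087]
tool_rot: [-0.135, 3.136, -0.002]
force: [-0.7, 0.5, 4.3]
grip_width: 0.0527
grip_force: 63.9
```

Call:
drive_tool(
  increments=[
    [0, 0, 0, 0, 0, 0, 130],
    [0, 0, 0, 0, 0, 0, 130],
    [0, 0, -20, 0, 0, 0, 130],
    [0, 0, -35, 0, 0, 0, 130],
    [0, 0, -40, 0, 0, 0, 130],
    [0, 0, -40, 0, 0, 0, 130],
    [0, 0, -40, 0, 0, 0, 130],
    [0, 0, -40, 0, 0, 0, 130],
    [0, 0, -40, 0, 0, 0, 130],
    [0, 0, -30, 0, 0, 0, 130],
  ],
)

```text
time_s: 16.65
position: [0.4174, -0.0768, 0.2954]
tool_rot: [-0.135, 3.136, -0.002]
force: [1.0, -0.2, -2.8]
grip_width: 0.053
grip_force: 64.5
```

Run:
```python
from h import *
to(.595,.339,.29,263.7)
```

```text
t 16.6 pos [417.4 -76.8 295.4] F [ 1.  -0.2 -2.8] grip 53.0 64.5
 turn [-0.003  0.002 -1.374] shift now [-212.8  399.     5.5] shift after turn [-432.8 -130.9    5.4]
```

Call:
drive_tool(
  increments=[
    [0, 0, 0, 0, 0, -0.1374, 130],
    [0, 0, 0, 0, 0, -0.1374, 130],
    [0, 0, 0, 0, 0, -0.1374, 130],
    [0, 0, 0, 0, 0, -0.1374, 130],
    [0, 0, 0, 0, 0, -0.1374, 130],
    [0, 0, 0, 0, 0, -0.1374, 130],
    [0, 0, 0, 0, 0, -0.1374, 130],
    [0, 0, 0, 0, 0, -0.1374, 130],
    [0, 0, 0, 0, 0, -0.1374, 130],
    [0, 0, 0, 0, 0, -0.1374, 130],
  ],
)

```text
time_s: 17.65
position: [0.4169, -0.0766, 0.2926]
tool_rot: [-2.102, 2.335, -0.0]
force: [-0.9, -0.6, -2.9]
grip_width: 0.0531
grip_force: 64.5
```

Call:
drive_tool(
  increments=[
    [-36, -11, 0, 0, 0, 0, 130],
    [-36, -11, 0, 0, 0, 0, 130],
    [-36, -11, 0, 0, 0, 0, 130],
    [-36, -11, 0, 0, 0, 0, 130],
    [-36, -11, 0, 0, 0, 0, 130],
    [-36, -11, 0, 0, 0, 0, 130],
    [-36, -11, 0, 0, 0, 0, 130],
    [-36, -11, 0, 0, 0, 0, 130],
    [-36, -11, 0, 0, 0, 0, 130],
    [-36, -11, 0, 0, 0, 0, 130],
  ],
)

```text
time_s: 18.65
position: [0.5663, 0.2703, 0.2926]
tool_rot: [-2.096, 2.34, -0.0]
force: [0.0, -1.8, -2.9]
grip_width: 0.0527
grip_force: 64.5
```

Call:
drive_tool(
  increments=[
    [-36, -11, 0, 0, 0, 0, 130],
    [-30, -8, 0, 0, 0, 0, 130],
    [0, 0, 0, 0, 0, 0, 130],
    [0, 0, 0, 0, 0, 0, 130],
    [0, 0, 0, 0, 0, 0, 130],
    [0, 0, 0, 0, 0, 0, 130],
    [0, 0, 0, 0, 0, 0, 130],
    [0, 0, 0, 0, 0, 0, 130],
    [0, 0, 0, 0, 0, 0, 130],
    [0, 0, 0, 0, 0, 0, 130],
  ],
)

```text
time_s: 19.65
position: [0.5926, 0.3321, 0.2924]
tool_rot: [-2.095, 2.341, -0.0]
force: [0.0, 1.0, -3.1]
grip_width: 0.0532
grip_force: 64.5
```

Run:
```python
from h import *
to(.595,.339,.168,263.7)
```

```text
t 19.6 pos [592.6 332.1 292.4] F [ 0.   1.  -3.1] grip 53.2 64.5
 turn [-0.     0.    -0.001] shift now [ -7.1  -1.6 124.4] shift after turn [ -7.1  -1.7 124.4]
```

Call:
drive_tool(
  increments=[
    [-7, -1.6, 0, 0, 0, 0, 130],
    [0, 0, 25, 0, 0, 0, 130],
    [0, 0, 25, 0, 0, 0, 130],
    [0, 0, 12, 0, 0, 0, 130],
    [0, 0, 12, 0, 0, 0, 130],
    [0, 0, 12, 0, 0, 0, 130],
    [0, 0, 12, 0, 0, 0, 130],
    [0, 0, 12, 0, 0, 0, 130],
    [0, 0, 11, 0, 0, 0, 130],
    [0, 0, 0, 0, 0, 0, 130],
  ],
)

```text
time_s: 20.65
position: [0.5938, 0.3387, 0.169]
tool_rot: [2.093, -2.339, -0.002]
force: [-0.2, 0.4, -2.8]
grip_width: 0.0528
grip_force: 66.6
```

Call:
drive_tool(
  increments=[
    [0, 0, 0, 0, 0, 0, 130],
    [0, 0, 0, 0, 0, 0, 60],
    [0, 0, 0, 0, 0, 0, 60],
    [0, 0, 0, 0, 0, 0, 55],
    [0, 0, 0, 0, 0, 0, 55],
    [0, 0, 0, 0, 0, 0, 55],
    [0, 0, -10, 0, 0, 0, 55],
    [0, 0, -10, 0, 0, 0, 55],
    [0, 0, -15, 0, 0, 0, 55],
    [0, 0, -15, 0, 0, 0, 55],
  ],
)

```text
time_s: 21.65
position: [0.595, 0.3392, 0.2227]
tool_rot: [-2.095, 2.34, -0.0]
force: [0.5, -0.1, 0.7]
grip_width: 0.067
grip_force: 0.0
```

Call:
drive_tool(
  increments=[
    [0, 0, -20, 0, 0, 0, 55],
    [0, 0, -30, 0, 0, 0, 35],
    [0, 0, -25, 0, 0, 0, 35],
    [0, 0, 0, 0, 0, 0.143, 35],
    [0, 0, 0, 0, 0, 0.143, 35],
    [0, 0, 0, 0, 0, 0.143, 35],
    [0, 0, 0, 0, 0, 0.143, 35],
    [0, 0, 0, 0, 0, 0.143, 35],
    [0, 0, 0, 0, 0, 0.143, 35],
    [0, 0, 0, 0, 0, 0.143, 35],
  ],
)

```text
time_s: 22.65
position: [0.595, 0.3392, 0.2974]
tool_rot: [-0.706, 3.06, 0.0]
force: [-0.1, 0.8, -0.2]
grip_width: 0.0737
grip_force: 0.0
```

Run:
```python
from h import *
to(.384,-.215,.30,181.9)
parcels(grab("top"))
C=grab("side"); A=load("s4.png")
d=np.abs(C[0].astype(int)-A["im"] if isinstance(A,dict) else C[0].astype(int)-A[0]).max(2); print("flap diff",(d[255:370,60:200]>40).mean())
```

```text
t 22.6 pos [595.  339.2 297.4] F [-0.1  0.8 -0.2] grip 73.7 0.0
 turn [0.    0.001 0.42 ] shift now [ 432.4 -405.7   -3. ] shift after turn [ 229.3 -546.9   -2.6]
 blob 89.7 19.1 size 125.6 42.3 len angle 89.4 px [257 401] [309 419]
 blob 97.2 540.1 size 74.5 71.1 len angle -72.6 px [ 52 391] [ 86 419]
 blob 222.6 -574.5 size 199.4 158.6 len angle -0.8 px [494 309] [559 393]
 blob 384.4 -215.7 size 110.3 53.5 len angle 2.2 px [365 263] [389 308]
 blob 374.2 659.8 size 498.8 91.9 len angle 24.2 px [  0 197] [ 74 395]
 blob 582.9 -19.2 size 139.5 72.6 len angle -87.4 px [267 190] [324 222]
 blob 611.6 -356.5 size 302.1 96.6 len angle -78.5 px [368 168] [492 223]
 blob 615.2 398.2 size 246.3 238.7 len angle 83.3 px [ 76 146] [182 247]
 blob 746.1 699.3 size 156.4 45.0 len angle 24.9 px [  0 117] [ 30 176]
 blob 797.8 -209.5 size 78.0 76.9 len angle 88.8 px [354 105] [385 135]
 blob 913.3 19.3 size 1430.3 407.2 len angle 88.6 px [0 0] [559 157]
flap diff 0.0315527950310559
```

Call:
drive_tool(
  increments=[
    [0, 0, 0, 0, 0, 0.14, 35],
    [0, 0, 0, 0, 0, 0.14, 35],
    [0, 0, 0, 0, 0, 0.14, 35],
    [16, -39, 0, 0, 0, 0, 35],
    [16, -39, 0, 0, 0, 0, 35],
    [16, -39, 0, 0, 0, 0, 35],
    [16, -39, 0, 0, 0, 0, 35],
    [16, -39, 0, 0, 0, 0, 35],
    [16, -39, 0, 0, 0, 0, 35],
    [16, -39, 0, 0, 0, 0, 35],
  ],
)

```text
time_s: 23.75
position: [0.4931, 0.0605, 0.2971]
tool_rot: [-0.068, 3.139, -0.0]
force: [0.6, -0.7, 0.4]
grip_width: 0.0735
grip_force: 0.0
```

Call:
drive_tool(
  increments=[
    [17, -39, 0, 0, 0, 0, 35],
    [17, -39, 0, 0, 0, 0, 35],
    [17, -39, 0, 0, 0, 0, 35],
    [17, -39, 0, 0, 0, 0, 35],
    [17, -39, 0, 0, 0, 0, 35],
    [17, -39, 0, 0, 0, 0, 35],
    [17, -40, 30, 0, 0, 0, 35],
    [0, 0, 30, 0, 0, 0, 35],
    [0, 0, 40, 0, 0, 0, 35],
    [0, 0, 0, 0, 0, 0, 35],
  ],
)

```text
time_s: 24.75
position: [0.3834, -0.2127, 0.1946]
tool_rot: [0.064, -3.135, -0.008]
force: [-0.8, 1.2, -0.8]
grip_width: 0.0737
grip_force: 0.0
```

Run:
```python
from h import *
parcels(grab("wrist"))
to(.3838,-.2153,.008,182)
```

```text
blob 579.4 -265.0 size 84.3 69.3 len angle -70.1 px [183 344] [256 402]
 blob 570.5 -252.4 size 91.0 81.4 len angle 11.0 px [193 324] [280 392]
 blob 384.0 -216.0 size 110.8 53.4 len angle 1.9 px [247 137] [307 254]
t 24.8 pos [ 384.8 -213.5  197. ] F [-0.6  0.2  1.2] grip 73.5 0.0
 turn [ 0.003 -0.003  0.006] shift now [  0.5  -2.3 189. ] shift after turn [  1.1  -1.8 189. ]
```

Call:
drive_tool(
  increments=[
    [1, -2, 35, 0, 0, 0.004, 35],
    [0, 0, 35, 0, 0, 0, 35],
    [0, 0, 35, 0, 0, 0, 35],
    [0, 0, 35, 0, 0, 0, 35],
    [0, 0, 30, 0, 0, 0, 35],
    [0, 0, 19, 0, 0, 0, 35],
    [0, 0, 0, 0, 0, 0, 35],
    [0, 0, 0, 0, 0, 0, 130],
    [0, 0, 0, 0, 0, 0, 130],
    [0, 0, 0, 0, 0, 0, 130],
  ],
)

```text
time_s: 25.8
position: [0.3873, -0.2175, 0.011]
tool_rot: [-0.057, 3.138, -0.003]
force: [-0.9, 1.3, 7.8]
grip_width: 0.053
grip_force: 64.1
```

Call:
drive_tool(
  increments=[
    [0, 0, 0, 0, 0, 0, 130],
    [0, 0, 0, 0, 0, 0, 130],
    [0, 0, -20, 0, 0, 0, 130],
    [0, 0, -35, 0, 0, 0, 130],
    [0, 0, -40, 0, 0, 0, 130],
    [0, 0, -40, 0, 0, 0, 130],
    [0, 0, -40, 0, 0, 0, 130],
    [0, 0, -40, 0, 0, 0, 130],
    [0, 0, -40, 0, 0, 0, 130],
    [0, 0, -30, 0, 0, 0, 130],
  ],
)

```text
time_s: 26.8
position: [0.3856, -0.2165, 0.2978]
tool_rot: [-0.056, 3.138, -0.004]
force: [0.7, -0.2, -2.7]
grip_width: 0.0529
grip_force: 64.8
```

Run:
```python
from h import *
to(.595,.339,.29,263.7)
```

```text
t 26.8 pos [ 385.6 -216.5  297.8] F [ 0.7 -0.2 -2.7] grip 52.9 64.8
 turn [-4.000e-03  1.000e-03 -1.425e+00] shift now [-229.1  547.7    7. ] shift after turn [-575.1 -147.2    7.8]
```

Call:
drive_tool(
  increments=[
    [0, 0, 0, 0, 0, -0.1425, 130],
    [0, 0, 0, 0, 0, -0.1425, 130],
    [0, 0, 0, 0, 0, -0.1425, 130],
    [0, 0, 0, 0, 0, -0.1425, 130],
    [0, 0, 0, 0, 0, -0.1425, 130],
    [0, 0, 0, 0, 0, -0.1425, 130],
    [0, 0, 0, 0, 0, -0.1425, 130],
    [0, 0, 0, 0, 0, -0.1425, 130],
    [0, 0, 0, 0, 0, -0.1425, 130],
    [0, 0, 0, 0, 0, -0.1425, 130],
  ],
)

```text
time_s: 27.8
position: [0.3851, -0.2162, 0.295]
tool_rot: [-2.103, 2.334, -0.002]
force: [0.2, -0.2, -3.1]
grip_width: 0.0527
grip_force: 64.7
```

Call:
drive_tool(
  increments=[
    [-38, -9.8, 0, 0, 0, 0, 130],
    [-38, -9.8, 0, 0, 0, 0, 130],
    [-38, -9.8, 0, 0, 0, 0, 130],
    [-38, -9.8, 0, 0, 0, 0, 130],
    [-38, -9.8, 0, 0, 0, 0, 130],
    [-38, -9.8, 0, 0, 0, 0, 130],
    [-38, -9.8, 0, 0, 0, 0, 130],
    [-38, -9.8, 0, 0, 0, 0, 130],
    [-38, -9.8, 0, 0, 0, 0, 130],
    [-38, -9.8, 0, 0, 0, 0, 130],
  ],
)

```text
time_s: 28.8
position: [0.5247, 0.1521, 0.2952]
tool_rot: [-2.096, 2.339, -0.001]
force: [1.2, -0.6, -3.3]
grip_width: 0.0525
grip_force: 64.7
```

Call:
drive_tool(
  increments=[
    [-38, -9.8, 0, 0, 0, 0, 130],
    [-38, -9.8, 0, 0, 0, 0, 130],
    [-38, -9.8, 0, 0, 0, 0, 130],
    [-38, -9.8, 0, 0, 0, 0, 130],
    [-38, -9.8, 0, 0, 0, 0, 130],
    [0, 0, 0, 0, 0, 0, 130],
    [0, 0, 0, 0, 0, 0, 130],
    [0, 0, 0, 0, 0, 0, 130],
    [0, 0, 0, 0, 0, 0, 130],
    [0, 0, 0, 0, 0, 0, 130],
  ],
)

```text
time_s: 29.8
position: [0.5944, 0.3328, 0.2947]
tool_rot: [-2.093, 2.342, -0.0]
force: [0.1, -0.5, -2.7]
grip_width: 0.053
grip_force: 64.7
```

Run:
```python
from h import *
to(.595,.339,.169,263.7)
```

```text
t 29.8 pos [594.4 332.8 294.7] F [ 0.1 -0.5 -2.7] grip 53.0 64.7
 turn [-0.001  0.    -0.002] shift now [ -6.2   0.2 125.7] shift after turn [-6.200e+00  1.000e-01  1.257e+02]
```

Call:
drive_tool(
  increments=[
    [-6, 0, 0, 0, 0, 0, 130],
    [0, 0, 25, 0, 0, 0, 130],
    [0, 0, 25, 0, 0, 0, 130],
    [0, 0, 12, 0, 0, 0, 130],
    [0, 0, 12, 0, 0, 0, 130],
    [0, 0, 12, 0, 0, 0, 130],
    [0, 0, 12, 0, 0, 0, 130],
    [0, 0, 12, 0, 0, 0, 130],
    [0, 0, 13, 0, 0, 0, 130],
    [0, 0, 0, 0, 0, 0, 130],
  ],
)

```text
time_s: 30.8
position: [0.5938, 0.3394, 0.1681]
tool_rot: [2.093, -2.338, -0.002]
force: [0.1, 0.3, -2.9]
grip_width: 0.0527
grip_force: 66.7
```

Call:
drive_tool(
  increments=[
    [0, 0, 0, 0, 0, 0, 130],
    [0, 0, 0, 0, 0, 0, 60],
    [0, 0, 0, 0, 0, 0, 60],
    [0, 0, 0, 0, 0, 0, 55],
    [0, 0, 0, 0, 0, 0, 55],
    [0, 0, 0, 0, 0, 0, 55],
    [0, 0, -10, 0, 0, 0, 55],
    [0, 0, -10, 0, 0, 0, 55],
    [0, 0, -15, 0, 0, 0, 55],
    [0, 0, -15, 0, 0, 0, 55],
  ],
)

```text
time_s: 31.8
position: [0.5952, 0.3399, 0.2223]
tool_rot: [-2.095, 2.34, -0.0]
force: [-0.3, 0.3, 0.0]
grip_width: 0.0669
grip_force: 0.0
```

Call:
drive_tool(
  increments=[
    [0, 0, -25, 0, 0, 0, 55],
    [0, 0, -30, 0, 0, 0, 50],
    [0, 0, -25, 0, 0, 0, 50],
    [0, 0, -25, 0, 0, 0, 50],
    [0, 0, 0, 0, 0, 0, 50],
    [30, 0, 0, 0, 0, 0, 50],
    [30, 0, 0, 0, 0, 0, 50],
    [30, 0, 0, 0, 0, 0, 50],
    [30, 0, 0, 0, 0, 0, 50],
    [0, 0, 0, 0, 0, 0, 50],
  ],
)

```text
time_s: 32.8
position: [0.5815, 0.2174, 0.3261]
tool_rot: [2.09, -2.344, 0.001]
force: [0.3, -0.3, -0.4]
grip_width: 0.0686
grip_force: 0.0
```

Run:
```python
from h import *
print(robot.sense()["qpos"])
to(.679,-.016,.32,272)
to(.679,-.016,.32,92)
a=grab("top","top5.png"); parcels(a); w=grab("wrist","w6.png")
cv2.imwrite("pics/tw5.png",np.hstack([cv2.resize(a[0],(400,300)),cv2.resize(w[0],(400,300))]))
```

```text
[ 2.39443625e-01  4.27365079e-01  1.97308753e-01  1.34125483e+00
 -1.12489404e-03 -1.21685586e+00]
t 32.8 pos [581.5 217.4 326.1] F [ 0.3 -0.3 -0.4] grip 68.6 0.0
 turn [ 0.    -0.001 -0.149] shift now [ 220.7 -123.6    6.4] shift after turn [236.6 -89.3   6.1]
t 32.8 pos [581.5 217.4 326.1] F [ 0.3 -0.3 -0.4] grip 68.6 0.0
 turn [-2.000e-03 -0.000e+00  2.992e+00] shift now [ 220.7 -123.6    6.4] shift after turn [-236.6   89.3    6.1]
 blob 102.3 6.3 size 161.7 52.1 len angle -78.6 px [257 394] [323 419]
 blob 222.6 -573.9 size 199.4 159.8 len angle -0.8 px [493 309] [559 393]
 blob 611.4 -357.2 size 304.4 96.4 len angle -78.5 px [369 168] [493 224]
 blob 615.9 -17.4 size 141.0 139.9 len angle 2.5 px [265 166] [324 222]
 blob 606.4 314.7 size 236.0 79.1 len angle -6.5 px [144 154] [182 247]
 blob 440.3 465.2 size 771.5 218.7 len angle 14.2 px [ 29 109] [150 419]
 blob 797.9 -215.7 size 93.0 91.6 len angle 79.1 px [353 100] [393 135]
 blob 917.2 24.2 size 1440.2 399.7 len angle 88.6 px [0 0] [559 154]
```

View pics/tw5.png

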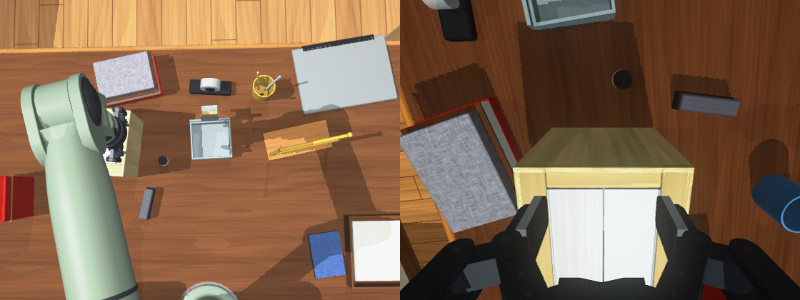

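Call:
drive_tool(
  increments=[
    [0, 0, 0, 0, 0, -0.149, 100],
    [24, -9, 0, 0, 0, 0, 100],
    [24, -9, 0, 0, 0, 0, 100],
    [24, -9, 0, 0, 0, 0, 100],
    [24, -9, 0, 0, 0, 0, 100],
    [24, -9, 0, 0, 0, 0, 100],
    [24, -9, 0, 0, 0, 0, 100],
    [24, -9, 0, 0, 0, 0, 100],
    [24, -9, 0, 0, 0, 0, 100],
    [24, -9, 0, 0, 0, 0, 100],
  ],
)

```text
time_s: 33.9
position: [0.6718, 0.0084, 0.3254]
tool_rot: [-2.265, 2.176, 0.001]
force: [-0.8, 0.8, 0.3]
grip_width: 0.0521
grip_force: 0.0
```

Call:
drive_tool(
  increments=[
    [20, -8, 0, 0, 0, 0, 100],
    [0, 0, 0, 0, 0, 0, 100],
    [0, 0, 0, 0, 0, 0, 100],
    [0, 0, 0, 0, 0, 0, 100],
    [0, 0, 0, 0, 0, 0, 100],
    [0, 0, 0, 0, 0, 0, 100],
    [0, 0, 0, 0, 0, 0, 100],
    [0, 0, 0, 0, 0, 0, 100],
    [0, 0, 0, 0, 0, 0, 100],
    [0, 0, 0, 0, 0, 0, 100],
  ],
)

```text
time_s: 34.9
position: [0.6798, -0.0119, 0.3259]
tool_rot: [-2.264, 2.178, 0.0]
force: [-1.0, 0.1, 0.3]
grip_width: 0.0519
grip_force: 0.0
```

Run:
```python
from h import *
to(.679,-.0155,.155,272)
grab("wrist","w7.png",scale=1.4)
```

```text
t 34.9 pos [679.8 -11.9 325.9] F [-1.   0.1  0.3] grip 51.9 0.0
 turn [-0.     0.     0.003] shift now [  3.6   0.9 170.9] shift after turn [  3.6   0.9 170.9]
```

View pics/w7.png

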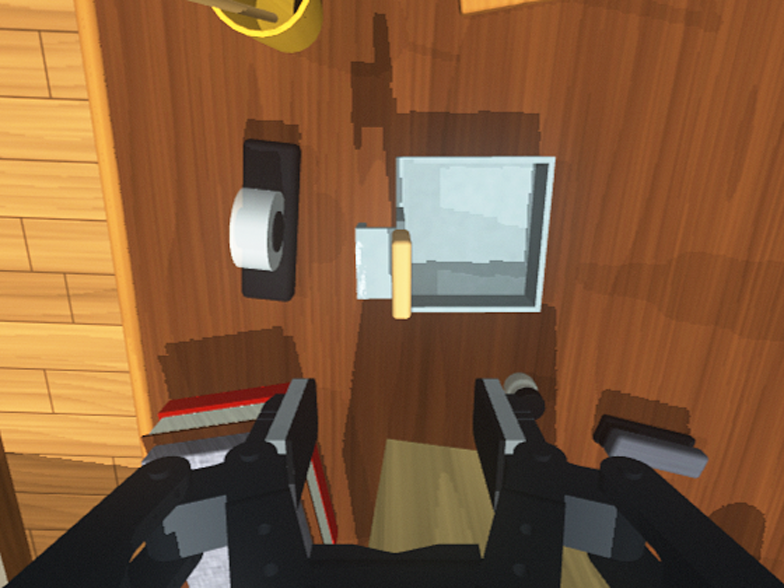

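Run:
```python
from h import *
C=load("w7.png")
f=lambda p:((p[0]+.5)/1.4-.5,(p[1]+.5)/1.4-.5)
for p in [(393,318),(410,318),(393,240),(410,240)]: print(np.round(px2w(f(p),.191,C)*1000))
for X in [(.679,-.0405,.191),(.679,.0095,.191),(.679,-.0155,.191),(.673,-.0155,.191),(.685,-.0155,.191)]: print(proj(X,C)*1.4)
```

```text
[681.   8. 191.]
[670.   8. 191.]
[683. -41. 191.]
[673. -41. 191.]
[399.21949862 240.25018515]
[395.92781718 319.87901737]
[397.52899525 281.14503229]
[407.41751634 281.51204653]
[387.63609664 280.77785558]
```

Call:
drive_tool(
  increments=[
    [4, 3, 20, 0, 0, -0.006, 100],
    [0, 0, 30, 0, 0, 0, 100],
    [0, 0, 30, 0, 0, 0, 100],
    [0, 0, 30, 0, 0, 0, 100],
    [0, 0, 25, 0, 0, 0, 100],
    [0, 0, 20, 0, 0, 0, 100],
    [0, 0, 14, 0, 0, 0, 100],
    [0, 0, 0, 0, 0, 0, 100],
    [0, 0, 0, 0, 0, 0, 100],
    [0, 0, 0, 0, 0, 0, 100],
  ],
)

```text
time_s: 35.95
position: [0.678, -0.0161, 0.1585]
tool_rot: [-2.269, 2.171, -0.003]
force: [0.4, 0.8, 0.2]
grip_width: 0.0521
grip_force: 0.0
```

Call:
drive_tool(
  increments=[
    [0, 0, 0, 0, 0, 0, 140],
    [0, 0, 0, 0, 0, 0, 180],
    [0, 0, 0, 0, 0, 0, 210],
    [0, 0, 0, 0, 0, 0, 255],
    [0, 0, 0, 0, 0, 0, 255],
    [0, 0, 0, 0, 0, 0, 255],
    [0, 0, 0, 0, 0, 0, 255],
    [0, 0, 0, 0, 0, 0, 255],
    [0, 0, 0, 0, 0, 0, 255],
    [0, 0, 0, 0, 0, 0, 255],
  ],
)

```text
time_s: 36.95
position: [0.6773, -0.0161, 0.1575]
tool_rot: [-2.27, 2.171, -0.001]
force: [-1.2, -0.2, 5.7]
grip_width: 0.0113
grip_force: 60.0
```

Run:
```python
from h import *
to(.677,-.016,.35,272)
```

```text
t 37.0 pos [677.3 -16.1 157.5] F [-1.2 -0.2  5.7] grip 11.3 60.0
 turn [-0.001 -0.     0.009] shift now [-0.000e+00  1.000e-01 -1.925e+02] shift after turn [-1.000e-01  3.000e-01 -1.925e+02]
```

Call:
drive_tool(
  increments=[
    [0, 0, -5, 0, 0, 0, 255],
    [0, 0, -10, 0, 0, 0, 255],
    [0, 0, -15, 0, 0, 0, 255],
    [0, 0, -20, 0, 0, 0, 255],
    [0, 0, -20, 0, 0, 0, 255],
    [0, 0, -20, 0, 0, 0, 255],
    [0, 0, -20, 0, 0, 0, 255],
    [0, 0, -20, 0, 0, 0, 255],
    [0, 0, -15, 0, 0, 0, 255],
    [0, 0, -5, 0, 0, 0, 255],
  ],
)

```text
time_s: 37.95
position: [0.6776, -0.016, 0.3088]
tool_rot: [-2.269, 2.17, -0.003]
force: [0.1, -1.3, -3.9]
grip_width: 0.011
grip_force: 58.6
```

Call:
drive_tool(
  increments=[
    [0, 0, 0, 0, 0, -0.04, 255],
    [0, 0, 0, 0, 0, -0.06, 255],
    [0, 0, 0, 0, 0, -0.048, 255],
    [-3, 15, 0, 0, 0, 0, 255],
    [-5, 25, 0, 0, 0, 0, 255],
    [-6, 30, 0, 0, 0, 0, 255],
    [-6, 30, 0, 0, 0, 0, 255],
    [-6, 30, 0, 0, 0, 0, 255],
    [-5, 25, 0, 0, 0, 0, 255],
    [-3, 15, 0, 0, 0, 0, 255],
  ],
)

```text
time_s: 38.95
position: [0.501, -0.0148, 0.3063]
tool_rot: [2.424, -1.997, -0.003]
force: [-0.5, -0.9, -3.9]
grip_width: 0.0112
grip_force: 59.4
```

Run:
```python
from h import *
to(.505,-.346,.3075,281)
```

```text
t 39.0 pos [501.  -14.8 306.3] F [-0.5 -0.9 -3.9] grip 11.2 59.4
 turn [0.002 0.001 0.   ] shift now [325.9  59.4  -1.3] shift after turn [325.9  59.3  -1.2]
```

Call:
drive_tool(
  increments=[
    [12, 2, 0, 0, 0, 0, 255],
    [20, 3.6, 0, 0, 0, 0, 255],
    [25, 4.6, 0, 0, 0, 0, 255],
    [25, 4.6, 0, 0, 0, 0, 255],
    [25, 4.6, 0, 0, 0, 0, 255],
    [25, 4.6, 0, 0, 0, 0, 255],
    [25, 4.6, 0, 0, 0, 0, 255],
    [25, 4.6, 0, 0, 0, 0, 255],
    [25, 4.6, 0, 0, 0, 0, 255],
    [25, 4.6, 0, 0, 0, 0, 255],
  ],
)

```text
time_s: 39.95
position: [0.5064, -0.2525, 0.3061]
tool_rot: [-2.424, 1.998, 0.001]
force: [0.5, -0.8, -4.1]
grip_width: 0.0111
grip_force: 59.3
```

Call:
drive_tool(
  increments=[
    [25, 4.6, 0, 0, 0, 0, 255],
    [25, 4.6, 0, 0, 0, 0, 255],
    [20, 4, 0, 0, 0, 0, 255],
    [14, 2.6, 0, 0, 0, 0, 255],
    [7, 1.3, 0, 0, 0, 0, 255],
    [0, 0, 0, 0, 0, 0, 255],
    [0, 0, 0, 0, 0, 0, 255],
    [0, 0, 0, 0, 0, 0, 255],
    [0, 0, 0, 0, 0, 0, 255],
    [0, 0, 0, 0, 0, 0, 255],
  ],
)

```text
time_s: 40.95
position: [0.5071, -0.3429, 0.3071]
tool_rot: [-2.425, 1.997, -0.0]
force: [0.6, 1.0, -4.2]
grip_width: 0.0114
grip_force: 59.4
```

Run:
```python
from h import *
to(.5637,-.3345,.3075,281)
a=grab("wrist","w8.png")[0]; b=grab("side","s8.png",)[0]; grab("top","top8.png")
cv2.imwrite("pics/ws8.png",np.hstack([a[:,:],b[0:420,200:440]]))
```

```text
t 41.0 pos [ 507.1 -342.9  307.1] F [ 0.6  1.  -4.2] grip 11.4 59.4
 turn [-0.    -0.     0.001] shift now [  2.6 -57.1  -0.4] shift after turn [  2.5 -57.1  -0.4]
```

View pics/ws8.png

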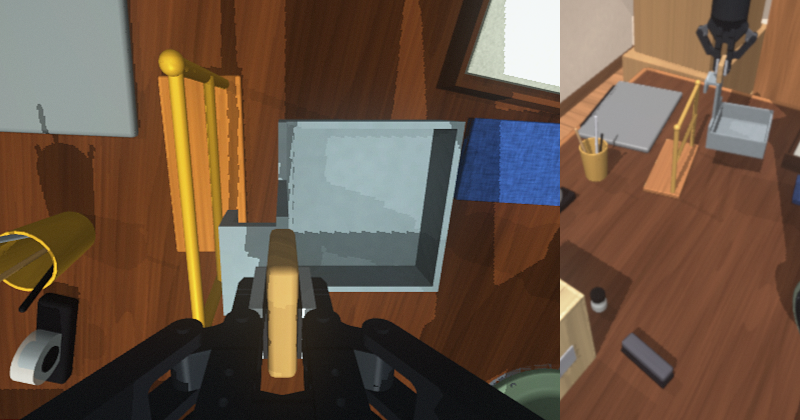

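Run:
```python
from h import *
C=load("w8.png")
P=[px2w(p,.21,C)*1000 for p in [(179,90),(186.5,180),(194,270)]]
for p in P: print(np.round(p,1), "old line x at y:", round(577.4+( -331.8-p[1])*np.tan(np.radians(11.03)),1))
d=P[0]-P[2];print(np.degrees(np.arctan2(d[1],d[0])))
R=Ro.from_rotvec(robot.sense()["tool_rot"]).as_matrix();print(np.round(R,4))
# basket tray bottom corner check: rim corners z
s=robot.sense()["position"]; zb=s[2]-.1575
W=[px2w(p,zb+.045,C)*1000 for p in [(280,122),(463,122),(438,290)]];print(np.round(W,1),zb)
n=np.array([np.cos(np.radians(11)),np.sin(np.radians(11)),0]);print("along basket x from grip",[(w-s*1000)@n for w in W])
```

```text
[ 592.2 -418.2  210. ] old line x at y: 594.2
[ 580.9 -358.6  210. ] old line x at y: 582.6
[ 567.6 -288.1  210. ] old line x at y: 568.9
-79.28041361817056
[[ 1.916e-01 -9.815e-01  1.000e-04]
 [-9.815e-01 -1.916e-01 -1.000e-04]
 [ 1.000e-04 -1.000e-04 -1.000e+00]]
[[ 522.5 -410.3  194.5]
 [ 392.3 -435.8  194.5]
 [ 364.2 -300.7  194.5]] 0.14951652049332462
along basket x from grip [np.float64(2.421658353347953), np.float64(-130.27703694958356), np.float64(-132.08792391422517)]
```

Call:
drive_tool(
  increments=[
    [2.5, -5, 0, 0, 0, 0, 255],
    [0, -10, 0, 0, 0, 0, 255],
    [0, -13, 0, 0, 0, 0, 255],
    [0, -13, 0, 0, 0, 0, 255],
    [0, -9, 0, 0, 0, 0, 255],
    [0, -5.2, 0, 0, 0, 0, 255],
    [0, 0, 0, 0, 0, 0, 255],
    [0, 0, 0, 0, 0, 0, 255],
    [0, 0, 10, 0, 0, 0, 255],
    [0, 0, 10, 0, 0, 0, 255],
  ],
)

```text
time_s: 42.1
position: [0.5613, -0.3357, 0.2864]
tool_rot: [2.424, -1.998, 0.001]
force: [-0.2, -1.0, -3.5]
grip_width: 0.0112
grip_force: 59.3
```

Call:
drive_tool(
  increments=[
    [0, 0, 10, 0, 0, 0, 255],
    [0, 0, 10, 0, 0, 0, 255],
    [0, 0, 8, 0, 0, 0, 255],
    [0, 0, 6, 0, 0, 0, 255],
    [0, 0, 5, 0, 0, 0, 255],
    [0, 0, 3, 0, 0, 0, 255],
    [0, 0, 0, 0, 0, 0, 255],
    [0, 0, 0, 0, 0, 0, 255],
    [0, 0, 0, 0, 0, 0, 255],
    [0, 0, 0, 0, 0, 0, 255],
  ],
)

```text
time_s: 43.1
position: [0.5618, -0.3355, 0.2453]
tool_rot: [-2.425, 1.998, -0.001]
force: [-0.3, -0.1, -3.3]
grip_width: 0.0111
grip_force: 59.3
```

Run:
```python
from h import *
to(.5630,-.3345,.2325,281)
a=grab("side","s9.png")[0]; b=grab("wrist","w9.png")[0]
cv2.imwrite("pics/ws9.png",np.hstack([cv2.resize(a[0:150,270:420],None,fx=3,fy=3,interpolation=cv2.INTER_CUBIC),b[0:420,130:450][:450]][:1]+[cv2.resize(b[:,130:450],(343,450))]))
```

```text
t 43.1 pos [ 561.8 -335.5  245.3] F [-0.3 -0.1 -3.3] grip 11.1 59.3
 turn [-0.    -0.001  0.   ] shift now [-0.8 -1.4 12.8] shift after turn [-0.8 -1.4 12.8]
```

View pics/ws9.png

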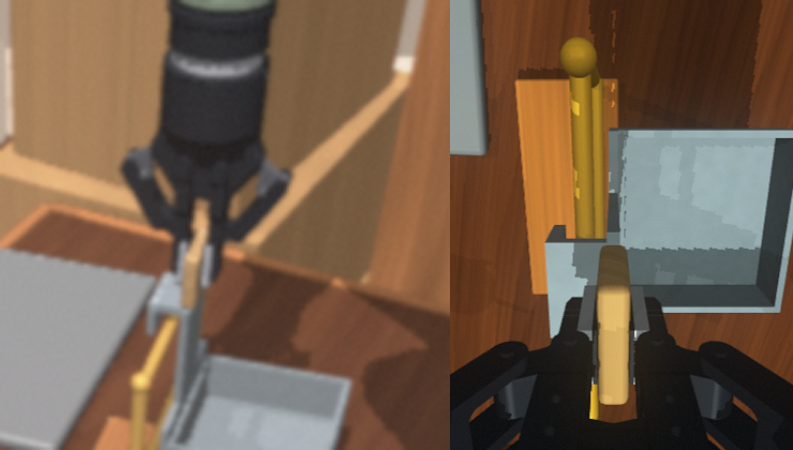

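Call:
drive_tool(
  increments=[
    [0, 0, 2, 0, 0, 0, 255],
    [0, 0, 2, 0, 0, 0, 255],
    [0, 0, 2, 0, 0, 0, 255],
    [0, 0, 2, 0, 0, 0, 255],
    [0, 0, 1.5, 0, 0, 0, 255],
    [0, 0, 1, 0, 0, 0, 255],
    [0, 0, 0.5, 0, 0, 0, 255],
    [0, 0, 0, 0, 0, 0, 255],
    [0, 0, 0, 0, 0, 0, 255],
    [0, 0, 0, 0, 0, 0, 255],
  ],
)

```text
time_s: 44.2
position: [0.5617, -0.3354, 0.234]
tool_rot: [-2.425, 1.998, -0.0]
force: [0.1, 0.1, -4.9]
grip_width: 0.0113
grip_force: 59.4
```

Call:
drive_tool(
  increments=[
    [0, 0, 0.5, 0, 0, 0, 255],
    [0, 0, 0.5, 0, 0, 0, 255],
    [0, 0, 0.5, 0, 0, 0, 255],
    [0, 0, 0, 0, 0, 0, 255],
    [0, 0, 0, 0, 0, 0, 255],
    [0, 0, 0, 0, 0, 0, 255],
    [0, 0, 0, 0, 0, 0, 255],
    [0, 0, 0, 0, 0, 0, 255],
    [0, 0, 0, 0, 0, 0, 255],
    [0, 0, 0, 0, 0, 0, 255],
  ],
)

```text
time_s: 45.2
position: [0.5617, -0.3354, 0.2325]
tool_rot: [2.425, -1.998, 0.0]
force: [-0.4, 0.3, -1.5]
grip_width: 0.0109
grip_force: 59.5
```

Call:
drive_tool(
  increments=[
    [0, 0.2, 0.4, 0.01, 0, 0, 255],
    [0, 0.2, 0.2, 0.01, 0, 0, 255],
    [0, 0.2, 0.2, 0.01, 0, 0, 255],
    [0, 0.2, 0.2, 0.01, 0, 0, 255],
    [0, 0.2, 0.2, 0.01, 0, 0, 255],
    [0, 0.2, 0.2, 0.01, 0, 0, 255],
    [0, 0.2, 0.2, 0.01, 0, 0, 255],
    [0, 0, 0, 0, 0, 0, 255],
    [0, 0, 0, 0, 0, 0, 255],
    [0, 0, 0, 0, 0, 0, 255],
  ],
)

```text
time_s: 46.2
position: [0.5588, -0.3363, 0.2314]
tool_rot: [-2.384, 1.965, -0.068]
force: [-6.3, -0.4, 6.9]
grip_width: 0.0112
grip_force: 61.0
```

Run:
```python
from h import *
s=robot.sense();R=Ro.from_rotvec(s["tool_rot"]);print(R.as_matrix()[:,2],"F tool",R.inv().apply(s["force"]),"T tool",R.inv().apply(s["wrist_torque"]),s["position"])
```

```text
[ 0.06648313  0.01171449 -0.99771878] F tool [-0.84535346  5.81353446 -7.27867327] T tool [-1.64696541 -0.33717192 -0.32228402] [ 0.55882825 -0.33626415  0.23135327]
```

Call:
drive_tool(
  increments=[
    [0, 0.5, -0.2, 0.003, 0, 0, 255],
    [0, 0.5, -0.1, 0.005, 0, 0, 255],
    [0, 0.5, -0.1, 0.005, 0, 0, 255],
    [0, 0.5, -0.1, 0.005, 0, 0, 255],
    [0, 0.5, 0, 0.004, 0, 0, 255],
    [0, 0.5, 0, 0.003, 0, 0, 255],
    [0, 0, 0, 0, 0, 0, 255],
    [0, 0, 0, 0, 0, 0, 255],
    [0, 0, 0, 0, 0, 0, 255],
    [0, 0, 0, 0, 0, 0, 255],
  ],
)

```text
time_s: 47.2
position: [0.5561, -0.3367, 0.2308]
tool_rot: [-2.368, 1.952, -0.091]
force: [-5.7, -1.9, 3.5]
grip_width: 0.011
grip_force: 60.5
```

Run:
```python
from h import *
s=robot.sense();R=Ro.from_rotvec(s["tool_rot"]);print(R.as_matrix()[:,2],"F tool",R.inv().apply(s["force"]),"T tool",R.inv().apply(s["wrist_torque"]),s["position"])
```

```text
[ 0.09081547  0.01712274 -0.99572052] F tool [ 0.76380312  5.56485772 -4.0635747 ] T tool [-1.77650974 -0.07293403 -0.29111564] [ 0.5560878  -0.33674236  0.23076233]
```

Call:
drive_tool(
  increments=[
    [0, 0.4, 0, -0.003, 0, 0, 255],
    [0, 0.4, 0, -0.003, 0, 0, 255],
    [0, 0, 0, 0, 0, 0, 255],
    [0, 0, 0, 0, 0, 0, 255],
    [0, 0, 0, 0, 0, 0, 235],
    [0, 0, 0, 0, 0, 0, 225],
    [0, 0, 0, 0, 0, 0, 215],
    [0, 0, 0, 0, 0, 0, 210],
    [0, 0, 0, 0, 0, 0, 205],
    [0, 0, 0, 0, 0, 0, 200],
  ],
)

```text
time_s: 48.2
position: [0.5572, -0.3361, 0.2308]
tool_rot: [-2.37, 1.952, -0.088]
force: [0.4, -0.4, -1.0]
grip_width: 0.0183
grip_force: 0.2
```

Call:
drive_tool(
  increments=[
    [0, 0, 0, 0, 0, 0, 190],
    [0, 0, 0, 0, 0, 0, 180],
    [0, 0, 0, 0, 0, 0, 170],
    [0, 0, 0, 0, 0, 0, 160],
    [0, 0, 0, 0, 0, 0, 150],
    [0, 0, 0, 0, 0, 0, 140],
    [0, 0, 0, 0, 0, 0, 130],
    [0, 0, 0, 0, 0, 0, 130],
    [0, 0, 0, 0, 0, 0, 130],
    [0, 0, 0, 0, 0, 0, 130],
  ],
)

```text
time_s: 49.2
position: [0.5566, -0.3364, 0.2309]
tool_rot: [-2.371, 1.953, -0.087]
force: [-0.1, -0.0, 0.6]
grip_width: 0.0419
grip_force: 0.0
```

Run:
```python
from h import *
to(.5630,-.3345,.2325,281)
a=grab("side","s10.png")[0]; b=grab("wrist","w10.png")[0]
cv2.imwrite("pics/ws10.png",np.hstack([cv2.resize(a[0:150,270:420],None,fx=3,fy=3,interpolation=cv2.INTER_CUBIC),cv2.resize(b[:,130:450],(343,450))]))
```

```text
t 49.2 pos [ 556.6 -336.4  230.9] F [-0.1 -0.   0.6] grip 41.9 0.0
 turn [-0.089  0.     0.   ] shift now [-0.6 -6.8 -1. ] shift after turn [-0.6 -6.7 -1.6]
```

View pics/ws10.png

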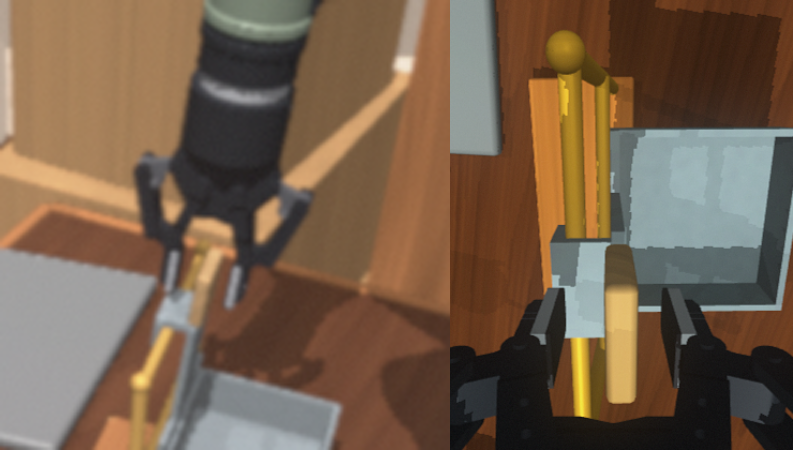

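The side view shows the basket hanging on the bar, with its crook over it and the tray tipped forward. The wrist view shows both fingers clear of the wooden grip. Next I retreat along the tool axis.

Call:
drive_tool(
  increments=[
    [0, 0, -5, 0, 0, 0, 130],
    [0, 0, -10, 0, 0, 0, 130],
    [0, 0, -15, 0, 0, 0, 130],
    [0, 0, -20, 0, 0, 0, 130],
    [0, 0, -20, 0, 0, 0, 130],
    [0, 0, -20, 0, 0, 0, 130],
    [0, 0, -20, 0, 0, 0, 130],
    [0, 0, -20, 0, 0, 0, 130],
    [0, 0, 0, 0, 0, 0, 130],
    [0, 0, 0, 0, 0, 0, 130],
  ],
)

```text
time_s: 50.3
position: [0.5454, -0.3388, 0.3609]
tool_rot: [-2.371, 1.953, -0.089]
force: [-0.9, 0.2, -0.3]
grip_width: 0.0419
grip_force: 0.0
```

Run:
```python
from h import *
a=grab("side"); t0=robot.sense(); b=load("s10.png")
d=np.abs(a[0].astype(int)-b[0]).max(2)
print("stand/basket lower region changed vs just released",(d[95:200,310:390]>40).mean(), "flap region vs after P0",(np.abs(a[0].astype(int)-load("s8.png")[0]).max(2)[255:370,20:220]>40).mean())
print(robot.sense()["position"],robot.sense()["qvel"].round(3))
def at(C,X): p=proj(X,C).round().astype(int); return p,C[0][p[1],p[0]]
parcels(grab("top"))
```

```text
stand/basket lower region changed vs just released 0.008690476190476191 flap region vs after P0 0.0
[ 0.54506423 -0.33851607  0.35984546] [ 0.003  0.012 -0.018 -0.    -0.    -0.001]
 blob 94.1 103.6 size 91.8 49.4 len angle 89.4 px [229 398] [267 419]
 blob 163.9 -628.0 size 161.2 74.4 len angle -39.8 px [519 339] [559 393]
 blob 287.7 -532.9 size 619.0 154.4 len angle -37.2 px [412 206] [559 419]
 blob 542.3 -337.5 size 237.9 225.8 len angle -78.6 px [368 168] [472 269]
 blob 620.0 397.9 size 252.3 247.0 len angle -6.5 px [ 75 145] [182 247]
 blob 799.7 -214.4 size 89.9 86.8 len angle 77.6 px [353 100] [392 135]
 blob 912.0 19.4 size 1430.3 409.8 len angle 88.6 px [0 0] [559 158]
```

Call:
drive_tool(
  increments=[
    [0, 0, 0, 0, 0, 0, 130],
    [0, 0, 0, 0, 0, 0, 130],
    [0, 0, 0, 0, 0, 0, 130],
    [0, 0, 0, 0, 0, 0, 130],
    [0, 0, 0, 0, 0, 0, 130],
    [0, 0, 0, 0, 0, 0, 130],
    [0, 0, 0, 0, 0, 0, 130],
    [0, 0, 0, 0, 0, 0, 130],
    [0, 0, 0, 0, 0, 0, 130],
    [0, 0, 0, 0, 0, 0, 130],
  ],
)

```text
time_s: 51.4
position: [0.5452, -0.3386, 0.3604]
tool_rot: [-2.371, 1.953, -0.087]
force: [0.5, 0.8, -0.1]
grip_width: 0.0417
grip_force: 0.0
```

Run:
```python
from h import *
a=grab("side"); b=load("s10.png"); d=np.abs(a[0].astype(int)-b[0]).max(2)
print((d[95:200,310:390]>40).mean(), robot.sense()["force"])
for n in("side","top"):
  c=grab(n)[0].astype(int); o=load({"side":"side0.png","top":"top0.png"}[n])[0].astype(int); e=np.abs(c-o).max(2)>60
  if n=="side": print("box/stapler/ink changed",e[230:400,0:320].mean())
  else: print("box",e[145:250,75:190].mean(),"ink",e[215:235,218:240].mean(),"stapler",e[258:312,190:222].mean())
```

```text
0.008571428571428572 [-0.15401596 -0.42875447  0.21277441]
box/stapler/ink changed 0.025661764705882353
box 8.281573498964803e-05 ink 0.0 stapler 0.0
```

The basket has not moved since I let it go, the flaps are shut, the desk is clear of parcels, and the stapler and ink jar are where they started.

```bash
python3 -c "
from h import *
print(ticket.close_job())"
```

```text
the job is handed in; nothing more can be done
None
```

I put all three parcels through the flaps into the drop box, hung the empty basket still on the upper bar, left the stapler and ink jar where they were, and handed in the job at about 51 s; no verdict was shown.

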